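# Dispense a grinding ball from a ball carousel into a milling jar

### The job

Get the white ceramic grinding ball into the open steel milling jar without touching any ball: turn the carousel wheel by its knob until the compartment with the white ball faces the spout, then take the red rear handle and tip the carousel all the way forward to its stop so that the ball drops into the jar. Bring the carousel back level, let go, and leave the other balls in their compartments and the jar and the things around it where they are.

Things in the scene. Friction and masses are not known exactly. Their poses are not given: they have to be found in the camera images.
- stand: Fixed grey stand of the ball carousel: base plate, and two cheeks at its y = +-103 mm that carry the tipping pan. Origin on the worktop under the wheel's centre, z up, +x to the spout and jar, handle on the -x side; the spout points roughly to the robot's right. The level tipping axis runs along its y, 185 mm above the origin
- pan (a joint): Tip angle (rad) of the carousel: round aluminium pan, 176 mm diameter, with wheel, spout and handle. 0 = level on its stop; grows as the handle rises and the spout sinks; 0.70 = fully forward on its stop. A light spring pulls it back to level (about 1 to 4 N at the handle). A ball whose compartment faces the spout rolls out beyond about 0.25
- wheel (a joint): Turn (rad) of the blue-grey wheel, 160 mm diameter, positive anticlockwise from above. Five open-topped compartments: their middles lie at this angle + 0 (empty), 72, 144, 216, 288 degrees from the stand's +x. About 0.12 N m friction. A ball gets out only if its compartment's middle is within 8 degrees of the stand's +x. Level, each ball rests centred in its compartment, 48 mm from the axis
- knob_grip (a point): On the wheel's axis, in the black bar knob on top of it, at the height to grip (237 mm up when level). The bar is 64 mm long, 16 mm thick, and reaches from 18 mm above this point to 20 mm below; the rims below end 28 mm under it. Axes: the wheel's; z up, x along the bar's length, towards the empty compartment (end with a white line)
- handle_grip (a point): Grip point in the red rear handle, 150 mm behind and 35 mm above the tipping axis when level. Flat plate, 60 mm wide (stand's y), 12 mm thick, leaning 30 degrees outward, away from the wheel; it ends 20 mm above this point and runs on 50 mm below. Axes: the pan's (the stand's, tipped with the pan), in which the plate rises along (-0.5, 0, 0.866) and its flats face +-(0.866, 0, 0.5)
- spout (a point): Middle of the lower opening of the spout (square drop shaft, 44x39 mm inside) at the front of the pan, 112 mm in front of the tipping axis and 36 mm below it when level
- ball_white: White ceramic grinding ball, 30 mm diameter, 85 g; origin at its centre. The one to be dispensed; it starts in any compartment but the empty one
- ball_grey: Plain grey metal grinding ball, 30 mm diameter; origin at its centre
- ball_brown: Brown agate grinding ball, 30 mm diameter; origin at its centre
- ball_black: Black ceramic grinding ball, 30 mm diameter; origin at its centre
- jar: Open steel milling jar, 94 mm outer diameter, 55 mm high, inner diameter about 80 mm, inner floor 6 mm up, 0.7 kg; stands loose on the worktop under the spout, about 88 mm in front of the tipping axis. Origin at the centre of its underside, z up
- jar_lid: Steel lid of the jar with a knob, 96 mm diameter, 30 mm high, loose on the worktop; origin at the centre of its underside. Not needed
- tip_box: Blue pipette tip box with clear lid, 90x116x66 mm, loose; origin at the centre of its underside. Not needed
- tape_roll: Roll of brown paper tape lying flat, 84 mm diameter, 18 mm high, loose; origin at the centre of its underside. Not needed

How it is judged (in metres and radians):
On the way, in this order (a step that is already met when the one before it is completed fails the run):
1. the wheel is turned so that the compartment with the white ball faces the spout, the carousel still level (x of ball_white in the frame of stand above 0.03 m and y of ball_white in the frame of stand between -0.012 and 0.012 m and value of joint pan below 0.1 rad and height (world z) of ball_white above 0.15 m), for 0.2 s.
2. the carousel is tipped forward to its stop (0.62 rad or more of 0.70) (value of joint pan above 0.62 rad), for 0.2 s.
At the end, for the whole second after the job is handed in: The white ball lies at rest (slower than 0.05 m/s) inside the upright jar, the carousel is level again (within 0.05 rad) and the three other balls are still in the wheel (horizontal distance between ball_white and jar below 0.032 m and z of ball_white in the frame of jar between 0.01 and 0.04 m and linear speed of ball_white below 0.05 m/s and angle between jar's own z axis and vertical below 0.05 rad and value of joint pan below 0.05 rad and horizontal distance between each of ball_grey, ball_brown, ball_black and stand below 0.08 m and height (world z) of each of ball_grey, ball_brown, ball_black above 0.15 m); the robot touches nothing.
It fails at once if a ball is touched with the fingers (contact force between the fingers and ball_white above 0.3 N or contact force between the fingers and ball_grey above 0.3 N or contact force between the fingers and ball_brown above 0.3 N or contact force between the fingers and ball_black above 0.3 N).
It fails at once if another ball leaves the carousel (height (world z) of any of ball_grey, ball_brown, ball_black below 0.09 m).
It fails at once if the jar, its lid, the tape roll or the tip box is moved more than 30 mm (distance of any of jar, jar_lid, tape_roll, tip_box from where it was at the start of the episode above 0.03 m).
It also fails if it takes over 72 s, if anything falls off the work surface, if the arm or the gripper's body presses on something with over 40 N, if the wrist force passes 120 N, or if a joint passes its speed limit or range.

### The arm

A 6-joint arm with a two-finger parallel gripper is mounted at the origin on a cart in front of the work surface, level with it; the furniture and walls round the work are solid. World frame = base frame: x ahead of the robot, y to its left, z up, the work surface at z = 0. Lengths are in mm, angles in rad, forces in N, time in s.
With the tool pointing down it reaches from about 425 to 950 mm from the base axis. Payload 3.5 kg.
Tool frame: the origin (TCP) lies midway between the tips of the shut fingers; the grasp point (between the pads) lies 19 mm behind it; y points along the fingers, x is the direction in which the jaws open and shut, and the axes are right-handed (so a half turn about y gives the same grasp; the last joint's range is limited). The gripper opens to 85 mm and grips with 20 to 120 N. Pads are 22 mm wide; open, the fingers measure 114 mm over their backs; the gripper's body (76 mm by 85 mm) begins 54 mm behind the grasp point. The pads swing forward as they close: fully open they stand 13 mm farther back than shut.
Start: joints at [1.028, 0.286, 1.577, -0, 1.279, -0.15], TCP at [258.337, 623.593, 231.325] pointing down, gripper open.
Joint ranges: [-2.77, 2.77], [-0.9, 2.22], [0.21, 2.48], [-1.53, 4.67], [0.24, 2.81], [-2.84, 2.84]. Speed limits (rad/s): [2.79, 2.79, 3.14, 3.14, 3.14, 3.14].

### API

Orientations are given as a rotation vector (axis times angle).
In Python, from bench import readout, vision, ctrl gives the robot as it stands.
- The arm moves only by the shell command python3 -m pendant 'ROWS' [FORCE]. ROWS is a JSON object of lists of equal length, an entry for each row: "xyz": the shift along the tool's x, y, z in mm, a list of three; "angular": the turn, a rotation vector about the tool's x, y, z in rad, a list of three; "grip": the closure, from -1 (fully open) to 1 (shut). A call has 1 to 8 rows; each row shifts and turns the commanded pose from where the row before left it, along the tool's axes as they then stand; what a row does not reach is not made up. A row lasts 1/10 s, in which the tool goes at most 50 mm and 8.59 degrees, less where a joint would pass 70% of its speed; a pose out of reach is approached as far as the arm can. A call is refused whole if a number of a shift passes 50 or a number of a turn 0.15, either way. A call with a gripper value outside its range is refused whole. The fingers move at their own pace and stop on an object; FORCE is the grip in N (left out, the last holds). Time passes only in rows, so rows that do not move let the fingers close. It gives the time, the measured TCP pose, the force and the opening at its end, in the units of the state.
- readout.state(): the state, without advancing time (a new reading comes with each control period).
- vision.camera(name): name is "scene" or "top" or "wrist"; returns (picture, depth): 400x640x3 uint8, blue, green, red; 400x640 float32, mm along the optical axis (not along the pixel's ray), 0 where there is no reading.
- vision.camera_params(name): a dict with "fx", "fy", "cx", "cy" (pixels), "extrinsics" (4x4, takes a point from camera to world coordinates); the wrist camera has in their place "T_tool_cam" (4x4, takes a point from camera to tool coordinates, whose origin is the TCP and whose axes are the tool frame's). Camera axes: x right, y up, looking along -z (the intrinsics and any distortion apply to the point x, -y, -z); pixel columns grow to the right and rows downward; lengths in mm; the calibration is good to about 2 mm. The wrist camera is an equidistant fisheye: a pixel r from the principal point sees the ray r / f radians off the axis. A picture is of the moment at which its call begins: read the wrist's pose just before it. camera_params takes no time and is no camera call.
- ctrl.close_job(): hands the job in, once; it reports no verdict.
The state is a dict: "clock": time; "joint_pos": joint angles; "qd": joint speeds; "joint_torque": joint torques, N m; "position": TCP position; "tcp_rot": TCP orientation; "force": force on the tool from outside, world axes, zero at the start; "wrist_torque": the same for the moment, N m; "grip_width": finger opening in mm.
Only numpy, scipy, OpenCV 4.12 (cv2) and the standard library are available. Lean on these libraries where they do the work, as an engineer would, in place of code of your own. Each camera call takes 0.05 s, during which the arm holds its last target. There are 200 camera calls.

## Working session

There is one attempt and no reset: what is moved stays moved. The work goes in short steps, Python scripts to look and compute and a shell command to move; the robot and the scene stay as the last step left them, time stands still between calls to the robot, and variables do not carry over. Pictures are saved under pics/ and viewed, about 8 in all and at most 12, crops included, and the job is handed in when it is done.

```bash
mkdir -p pics; ls; cat > h.py <<'E'
import numpy as np, cv2
from bench import readout, vision, ctrl
from scipy.spatial.transform import Rotation as R
def snap(n,f=None):
    p,d=vision.camera(n); 
    if f: cv2.imwrite('pics/'+f,p); np.save('pics/'+f+'.npy',d)
    return p,d
def world(n,u,v,d):
    c=vision.camera_params(n); 
    P=np.array([(u-c['cx'])/c['fx']*d,-(v-c['cy'])/c['fy']*d,-d,1])
    return (np.array(c['extrinsics'])@P)[:3]
def px(n,P):
    c=vision.camera_params(n); q=np.linalg.inv(np.array(c['extrinsics']))@np.append(P,1)
    return np.array([c['cx']+c['fx']*q[0]/-q[2], c['cy']-c['fy']*q[1]/-q[2]])
E
python3 - <<'E'
from h import *
print(readout.state())
for n in('top','scene'):
    snap(n,n+'1.png'); c=vision.camera_params(n); print({k:(np.round(v,3).tolist() if k=='extrinsics' else v) for k,v in c.items()})
print(vision.camera_params('wrist'))
E
```

```text
pics
{'clock': 0.0, 'joint_pos': array([ 1.02799894e+00,  2.87210776e-01,  1.57816848e+00,  2.16953623e-06,
        1.27859391e+00, -1.50009925e-01]), 'qd': array([-0.00099285, -0.00089012, -0.00143929, -0.00042155,  0.00061689,
       -0.00020933]), 'joint_torque': array([ 2.08813740e-04, -4.05975652e+01, -2.92627752e+01, -1.12954679e-04,
        5.84062058e-03,  2.89516997e-06]), 'position': array([258.00411919, 623.04007041, 229.92170972]), 'tcp_rot': array([-1.37083375, -0.91354184,  0.91709361]), 'force': array([-0.15588158,  0.0498298 , -0.14969273]), 'wrist_torque': array([-0.07186614, -0.00695414, -0.00678196]), 'grip_width': 85.38679879242991}
{'fx': 368.0755397195887, 'fy': 368.0755397195887, 'cx': 319.3847898069341, 'cy': 201.37947089447147, 'extrinsics': [[0.005, 0.993, -0.114, 358.832], [-1.0, 0.005, -0.003, 39.688], [-0.002, 0.114, 0.993, 1007.71], [0.0, 0.0, 0.0, 1.0]]}
{'fx': 436.93487617387314, 'fy': 436.93487617387314, 'cx': 326.78907069789835, 'cy': 202.93277037138137, 'extrinsics': [[0.535, 0.492, -0.687, -281.212], [-0.845, 0.299, -0.443, -437.217], [-0.012, 0.818, 0.575, 777.624], [0.0, 0.0, 0.0, 1.0]]}
{'fx': 309.70691628693146, 'fy': 309.70691628693146, 'cx': 318.6116620288672, 'cy': 195.5229876793469, 'T_tool_cam': array([[ 9.99999806e-01,  4.38866570e-04,  4.42289091e-04,
         8.76257170e-01],
       [ 2.90487007e-04,  2.99601911e-01, -9.54064259e-01,
        -1.43559592e+02],
       [-5.51217566e-04,  9.54064202e-01,  2.99601726e-01,
         7.60899842e+01],
       [ 0.00000000e+00,  0.00000000e+00,  0.00000000e+00,
         1.00000000e+00]])}
```

View pics/top1.png

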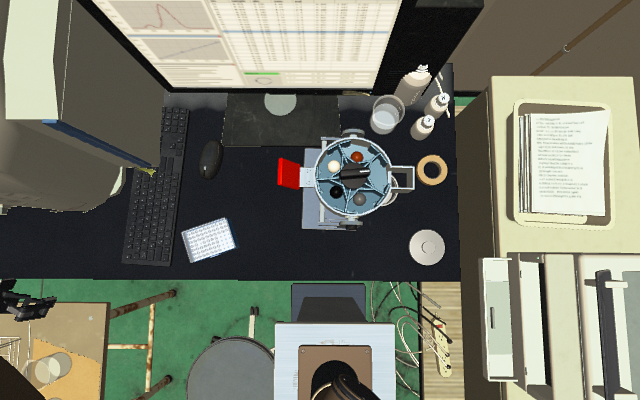

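View pics/scene1.png

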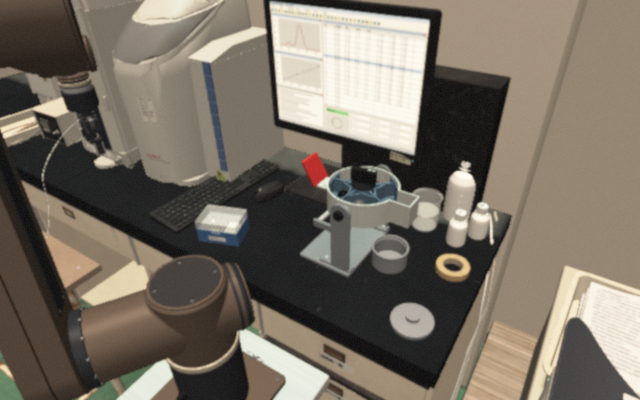

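The top view shows the wheel near (354,177), the handle at (289,173), the spout at (402,177) and the white ball near (334,167). I'll enlarge that area to measure it.

```bash
python3 - <<'E'
from h import *
p=cv2.imread('pics/top1.png'); d=np.load('pics/top1.png.npy')
c=p[120:240,265:425]; cv2.imwrite('pics/crop1.png',cv2.resize(c,None,fx=5,fy=5,interpolation=cv2.INTER_CUBIC))
m=(p[:,:,2]>150)&(p[:,:,1]<60)&(p[:,:,0]<60); m[:,:270]=0;m[:,310:]=0
v,u=np.nonzero(m); W=np.array([world('top',a,b,d[b,a]) for a,b in zip(u,v)]); print('red',len(u),u.min(),u.max(),v.min(),v.max(),W.mean(0),W.min(0),W.max(0))
hi=W[W[:,2]>np.percentile(W[:,2],70)];print('hi',hi.mean(0))
W=W.round(0); print(W[::25])
# points by height around wheel
ys,xs=np.mgrid[125:235,270:425]; Q=np.array([world('top',a,b,d[b,a]) for a,b in zip(xs.ravel(),ys.ravel())])
print(np.histogram(Q[:,2],bins=np.arange(-5,275,10)))
k=Q[(Q[:,2]>247)&(Q[:,2]<265)]; print('knob',len(k),k.mean(0),k.min(0),k.max(0))
x=k[:,:2]-k[:,:2].mean(0); w,V=np.linalg.eigh(x.T@x); print(V[:,1],np.degrees(np.arctan2(V[1,1],V[0,1])))
r=Q[(Q[:,2]>185)&(Q[:,2]<240)]; print('rim',len(r),r.min(0),r.max(0))
E
```

```text
red 540 278 299 158 188 [510.55744194 110.08976523 217.37842522] [358.83158094  39.68833045 180.78780026] [ 540.3934969   130.82615919 1007.7096649 ]
hi [510.9498601  123.70703237 240.92343583]
[[540. 126. 236.]
 [536. 114. 227.]
 [532. 115. 224.]
 [535.  99. 199.]
 [537.  91. 183.]
 [520. 128. 239.]
 [518. 121. 239.]
 [518. 114. 228.]
 [519. 107. 213.]
 [520.  99. 198.]
 [520.  93. 187.]
 [505. 126. 238.]
 [504. 118. 231.]
 [505. 110. 218.]
 [505. 103. 204.]
 [506.  95. 189.]
 [492. 128. 237.]
 [491. 120. 231.]
 [491. 112. 219.]
 [491. 104. 208.]
 [491.  97. 191.]
 [486.  99. 196.]]Traceback (most recent call last):
  File "<stdin>", line 9, in <module>
  File "h.py", line 9, in world
    c=vision.camera_params(n);
ValueError: time passes only in moves, steps and waits
```

View pics/crop1.png

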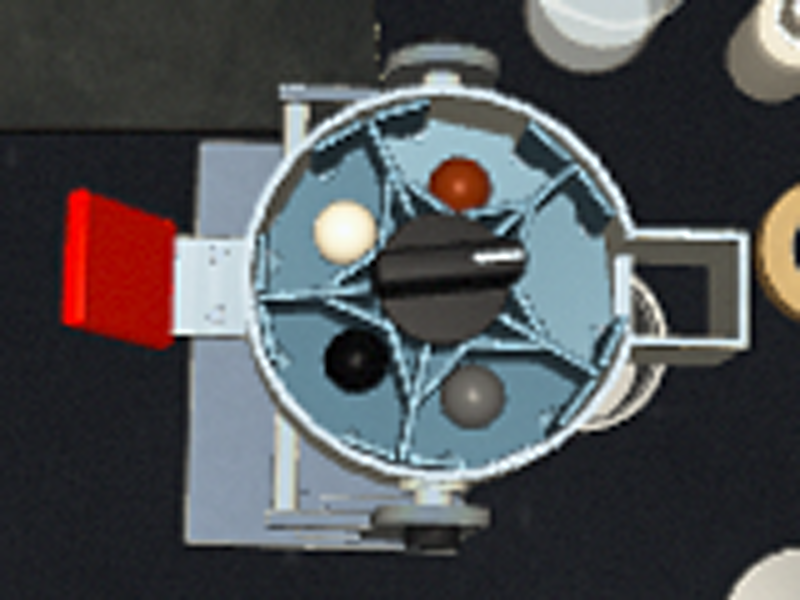

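```bash
cat > h.py <<'E'
import numpy as np, cv2, functools
from bench import readout, vision, ctrl
from scipy.spatial.transform import Rotation as R
@functools.lru_cache(None)
def par(n): return vision.camera_params(n)
def snap(n,f=None):
    p,d=vision.camera(n); 
    if f: cv2.imwrite('pics/'+f,p); np.save('pics/'+f+'.npy',d)
    return p,d
def world(n,u,v,d):
    c=par(n)
    P=np.array([(u-c['cx'])/c['fx']*d,-(v-c['cy'])/c['fy']*d,-d+0*u,1+0*u])
    return (np.array(c['extrinsics'])@P)[:3].T
def atz(n,u,v,z):
    a=world(n,u,v,0.); b=world(n,u,v,1000.); return a+(b-a)*(z-a[2])/(b[2]-a[2])
E
python3 - <<'E'
from h import *
d=np.load('pics/top1.png.npy')
ys,xs=np.mgrid[125:235,270:425]; D=d[125:235,270:425]; ok=D>0
Q=world('top',xs[ok].astype(float),ys[ok].astype(float),D[ok]); U=np.c_[xs[ok],ys[ok]]
print(np.histogram(Q[:,2],bins=np.arange(-5,275,10)))
k=Q[(Q[:,2]>247)&(Q[:,2]<265)]; print('knob',len(k),k.mean(0),k.min(0),k.max(0))
if len(k)>3:
  x=k[:,:2]-k[:,:2].mean(0); w,V=np.linalg.eigh(x.T@x); print(np.degrees(np.arctan2(V[1,1],V[0,1])))
f=lambda u,v:(265+(u-2)/5,120+(v-2)/5)
def P(n,u,v,z): w=atz('top',*f(u,v),z); print(n,w.round(1)); return w
c=[P('knobE',378,284,255),P('knobE+',524,252,255)]
t=[P('cheek+',441,62,185),P('cheek-',430,528,185)]
P('handletop',72,257,237)
P('shaft outer',748,290,200)
cx=[P('rimL',250,288,219),P('rimR',632,262,219),P('rimT',440,88,219),P('rimB',432,480,219)]
B=[P('white',344,232,208),P('brown',461,185,208),P('black',357,358,208),P('grey',472,396,208)]
for z in (195,205,213,219,225,231):
  s=(Q[:,2]>z-4)&(Q[:,2]<z+4); print(z,s.sum(),Q[s].min(0).round(),Q[s].max(0).round())
E
```

```text
(array([6514, 2004,  889,   66,   67,  122,   83,   61,   26,    7,    8,
          1,    6,   48,  247,  105,  385, 1719,  660,  904,  815, 1331,
        301,  129,  147,  230,    0]), array([ -5,   5,  15,  25,  35,  45,  55,  65,  75,  85,  95, 105, 115,
       125, 135, 145, 155, 165, 175, 185, 195, 205, 215, 225, 235, 245,
       255, 265]))
knob 223 [507.19878421 -30.96030404 251.81169064] [497.38682196 -61.8678902  247.0645029 ] [516.99813819  -1.02708828 254.90935591]
96.26151443935275
knobE [497.5  -1.3 255. ]
knobE+ [511.3 -62.  255. ]
cheek+ [614.1 -34.2 185. ]
cheek- [400.  -28.2 185. ]
handletop [511.9 128.  237. ]
shaft outer [ 505.8 -168.8  200. ]
rimL [502.1  52.4 219. ]
rimR [ 514.4 -113.8  219. ]
rimT [591.8 -30.6 219. ]
rimB [418.9 -26.3 219. ]
white [529.5  11.2 208. ]
brown [550.9 -40.7 208. ]
black [473.2   5.4 208. ]
grey [456.7 -44.9 208. ]
195 707 [ 391. -165.  191.] [624. 107. 199.]
205 1346 [ 401. -167.  201.] [618. 115. 209.]
213 587 [ 401. -167.  209.] [614. 113. 217.]
219 274 [479. -61. 215.] [540. 114. 223.]
225 89 [482. -62. 221.] [540. 122. 229.]
231 109 [482. -62. 227.] [541. 132. 235.]
```

```bash
cat >> h.py <<'E'
def delta(P,Rt=None):
    s=readout.state(); T=R.from_rotvec(s['tcp_rot']); o='pos %s q %s'%(s['position'].round(1),s['joint_pos'].round(2))
    print(o,'clock %.2f F %s w %.1f'%(s['clock'],s['force'].round(1),s['grip_width']))
    print('axes x,y,z (cols)\n',T.as_matrix().round(3))
    if P is not None: print('tool shift',(T.inv().apply(np.array(P)-s['position'])).round(1))
    if Rt is not None: print('tool rot',(T.inv()*Rt).as_rotvec().round(3))
E
python3 - <<'E'
from h import *
delta([507,-31,300])
d=np.load('pics/top1.png.npy'); ys,xs=np.mgrid[0:400,0:640]; ok=d>0
Q=world('top',xs[ok].astype(float),ys[ok].astype(float),d[ok])
# tall stuff near the path
for y in range(0,700,50):
    s=(abs(Q[:,1]-y)<25)&(Q[:,2]>120)&(Q[:,0]>250); print(y, Q[s].min(0).round() if s.any() else None, end=' | ')
E
```

```text
pos [258.  623.1 230.1] q [ 1.03  0.29  1.58  0.    1.28 -0.15] clock 0.10 F [-0.2  0.3 -0.6] w 85.6
axes x,y,z (cols)
 [[ 0.383 -0.001 -0.924]
 [ 0.924 -0.002  0.383]
 [-0.002 -1.     0.   ]]
tool shift [-509.1  -69.  -480.3]
0 [391. -25. 120.] | 50 [402.  25. 126.] | 100 [481.  75. 171.] | 150 [482. 125. 177.] | 200 [708. 175. 176.] | 250 [708. 225. 182.] | 300 [707. 275. 181.] | 350 [708. 325. 181.] | 400 [707. 375. 181.] | 450 None | 500 [557. 481. 120.] | 550 [250. 525. 125.] | 600 [250. 575. 120.] | 650 [264. 625. 120.] |
```

```bash
python3 -m pendant '{"xyz":[[-34,-12,-32],[-34,-12,-32],[-34,-12,-32],[-34,-12,-32],[-34,-12,-32],[-34,-10,-32],[-34,0,-32],[-34,0,-32]],"angular":[[0,0,0],[0,0,0],[0,0,0],[0,0,0],[0,0,0],[0,0,0],[0,0,0],[0,0,0]],"grip":[-1,-1,-1,-1,-1,-1,-1,-1]}' 40
python3 -m pendant '{"xyz":[[-34,0,-32],[-34,0,-32],[-34,0,-32],[-34,0,-32],[-34,0,-32],[-34,0,-32],[-33,0,-32]],"angular":[[0,0,0],[0,0,0],[0,0,0],[0,0,0],[0,0,0],[0,0,0],[0,0,0]],"grip":[-1,-1,-1,-1,-1,-1,-1]}'
python3 -m pendant '{"xyz":[[0,0,0],[0,0,0],[0,0,0],[0,0,0],[0,0,0],[0,0,0],[0,0,0],[0,0,0]],"angular":[[0,0.134,0],[0,0.134,0],[0,0.134,0],[0,0.134,0],[0,0.134,0],[0,0.134,0],[0,0.134,0],[0,0.134,0]],"grip":[-1,-1,-1,-1,-1,-1,-1,-1]}'
python3 - <<'E'
from h import *
delta([507,-31,300],R.from_matrix(np.array([[np.cos(.105),0,np.sin(.105)],[np.sin(.105),0,-np.cos(.105)],[0,-1,0]])))
p,d=snap('wrist','w1.png')
E
```

```text
clock: 0.9
position: [390.9, 272.6, 301.5]
tcp_rot: [-1.37, -0.916, 0.915]
force: [0.1, -0.0, -0.0]
grip_width: 85.4
clock: 1.6
position: [507.0, -32.3, 300.9]
tcp_rot: [-1.37, -0.915, 0.915]
force: [0.2, 0.6, -0.0]
grip_width: 85.6
clock: 2.4
position: [506.6, -30.3, 300.7]
tcp_rot: [-1.569, -0.078, 0.08]
force: [-0.9, 0.5, 0.5]
grip_width: 85.6Traceback (most recent call last):
  File "<stdin>", line 2, in <module>
  File "scipy/spatial/transform/_rotation.pyx", line 1143, in scipy.spatial.transform._rotation.Rotation.from_matrix
ValueError: Non-positive determinant (left-handed or null coordinate frame) in rotation matrix 0: [[ 0.99449256  0.          0.10480717]
 [ 0.10480717  0.         -0.99449256]
 [ 0.         -1.          0.        ]].
```

```bash
python3 - <<'E'
from h import *
delta([507,-31,300])
p,d=snap('wrist','w1.png')
E
```

```text
pos [506.6 -30.3 300.7] q [-0.26 -0.14  1.9  -0.    1.38 -0.36] clock 2.40 F [-0.9  0.5  0.5] w 85.6
axes x,y,z (cols)
 [[ 0.995 -0.001 -0.1  ]
 [ 0.1    0.     0.995]
 [-0.001 -1.     0.   ]]
tool shift [ 0.3  0.7 -0.8]
```

View pics/w1.png

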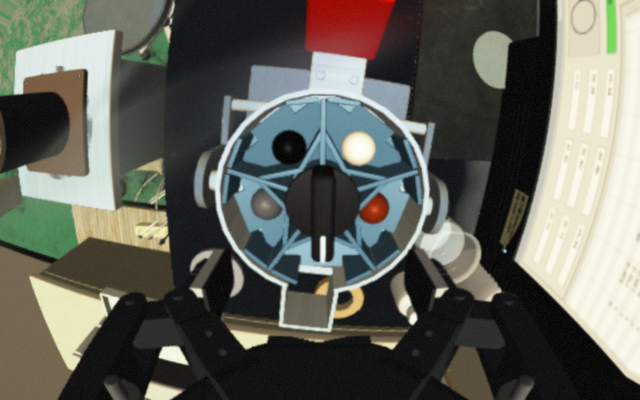

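The bar knob lies along the tool's z (column 323, rows 170–260), so the fingers straddle it evenly. The white ball is at (358,148) and the spout at (307,300), about 8° off the bar. That agrees with the top view, so I'll descend and grip.

```bash
python3 -m pendant '{"xyz":[[0.5,25,0],[0.5,25,0],[0.5,20,0],[0,10,0],[0,0,0]],"angular":[[0,0,0],[0,0,0],[0,0,0],[0,0,0],[0,0,0]],"grip":[-1,-1,-1,-1,-1]}'
python3 -m pendant '{"xyz":[[0,0,0],[0,0,0],[0,0,0],[0,0,0],[0,0,0],[0,0,0],[0,0,0],[0,0,0]],"angular":[[0,0,0],[0,0,0],[0,0,0],[0,0,0],[0,0,0],[0,0,0],[0,0,0],[0,0,0]],"grip":[1,1,1,1,1,1,1,1]}' 40
```

```text
clock: 2.95
position: [507.3, -29.9, 219.4]
tcp_rot: [-1.568, -0.081, 0.087]
force: [0.6, 0.2, 0.5]
grip_width: 85.6
clock: 3.75
position: [509.3, -30.2, 222.1]
tcp_rot: [-1.569, -0.085, 0.081]
force: [3.8, 0.1, 1.7]
grip_width: 15.4
```

```bash
python3 -m pendant '{"xyz":[[2,-1,0],[0,0,0],[0,0,0],[0,0,0],[0,0,0],[0,0,0],[0,0,0],[0,0,0]],"angular":[[0,0,0],[0,0.11,0],[0,0.11,0],[0,0.11,0],[0,0.11,0],[0,0.11,0],[0,0.11,0],[0,0.11,0]],"grip":[1,1,1,1,1,1,1,1]}'
python3 -m pendant '{"xyz":[[0,0,0],[0,0,0],[0,0,0],[0,0,0],[0,0,0],[0,0,0],[0,0,0],[0,0,0]],"angular":[[0,0.11,0],[0,0.11,0],[0,0.11,0],[0,0.11,0],[0,0.11,0],[0,0.11,0],[0,0.11,0],[0,0.11,0]],"grip":[1,1,1,1,1,1,1,1]}'
python3 -m pendant '{"xyz":[[0,0,0],[0,0,0],[0,0,0],[0,0,0],[0,0,0],[0,0,0],[0,0,0],[0,0,0]],"angular":[[0,0.11,0],[0,0.11,0],[0,0.11,0],[0,0.11,0],[0,0.11,0],[0,0.11,0],[0,0.11,0],[0,0.11,0]],"grip":[1,1,1,1,1,1,1,1]}'
python3 -m pendant '{"xyz":[[0,0,0],[0,0,0],[0,0,0],[0,0,0]],"angular":[[0,0.11,0],[0,0,0],[0,0,0],[0,0,0]],"grip":[1,1,1,1]}'
python3 - <<'E'
from h import *
delta(None)
p,d=snap('wrist','w2.png'); snap('top','t2.png')
a=cv2.resize(p[0:340,130:510],None,fx=1,fy=1); t=cv2.imread('pics/t2.png')[120:240,265:425]
cv2.imwrite('pics/c2.png',np.hstack([a,cv2.resize(t,(420,340))]))
E
```

```text
clock: 4.55
position: [510.3, -30.5, 222.1]
tcp_rot: [-1.508, 0.523, -0.523]
force: [0.6, -2.1, 0.4]
grip_width: 15.3
clock: 5.35
position: [510.8, -31.5, 222.1]
tcp_rot: [-1.222, 1.19, -1.195]
force: [3.2, -4.8, -0.3]
grip_width: 15.6
clock: 6.15
position: [510.3, -32.6, 222.1]
tcp_rot: [-0.677, 1.802, -1.813]
force: [1.2, -7.5, -0.1]
grip_width: 15.5
clock: 6.55
position: [510.2, -32.7, 222.1]
tcp_rot: [-0.59, 1.87, -1.881]
force: [0.9, -8.3, 0.2]
grip_width: 15.5
pos [510.2 -32.7 222.1] q [-0.26 -0.07  1.98 -0.01  1.23  2.28] clock 6.55 F [ 0.9 -8.3  0.2] w 15.5
axes x,y,z (cols)
 [[-0.821 -0.001  0.571]
 [-0.571 -0.006 -0.821]
 [ 0.004 -1.     0.005]]
```

View pics/c2.png

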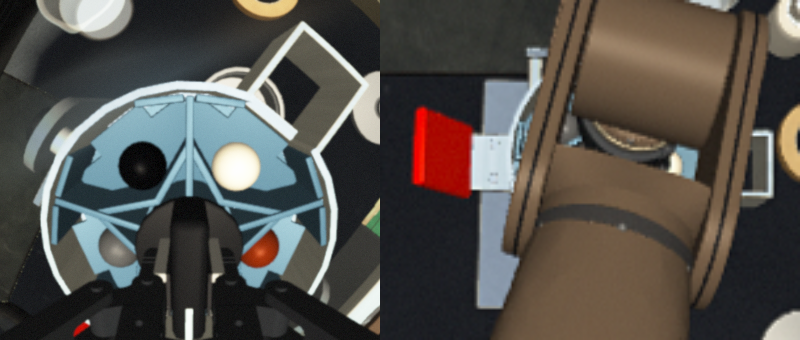

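The white ball at crop (236,167) is now close to the spout side, where the shaft's middle is near (305,85). I'll measure the angle from the wrist depth image.

```bash
cat >> h.py <<'E'
def wpt(u,v,d,s):
    c=par('wrist'); x,y=u-c['cx'],v-c['cy']; r=np.hypot(x,y); th=r/c['fx']
    ray=np.array([np.sin(th)*x/r,-np.sin(th)*y/r,-np.cos(th)]); P=ray*d/np.cos(th)
    t=(np.array(c['T_tool_cam'])@np.append(P,1))[:3]
    return s['position']+R.from_rotvec(s['tcp_rot']).apply(t)
E
python3 - <<'E'
from h import *
s=readout.state(); d=np.load('pics/w2.png.npy'); C=np.array([509,-31])
for n,u,v in [('white',366,167),('black',273,167),('spoutTopCorner',433,24),('R',497,88),('near',447,150),('left',380,92),('rimfrontL',381,90)]:
    z=np.median(d[v-2:v+3,u-2:u+3]); P=wpt(u,v,z,s); q=P[:2]-C
    print(n,z,P.round(1),'ang',np.degrees(np.arctan2(q[1],q[0])).round(1),'r',np.hypot(*q).round(1))
E
```

```text
white 172.75894 [511.8 -80.4 196.2] ang -86.7 r 49.5
black 172.9141 [554.9 -50.5 195.9] ang -23.0 r 49.8
spoutTopCorner 135.8254 [ 531.  -164.8  210.3] ang -80.7 r 135.6
R 324.87088 [ 389.6 -247.4   17.1] ang -118.9 r 247.2
near 155.74355 [ 484.5 -115.2  210.2] ang -106.2 r 87.7
left 147.28262 [ 532.3 -116.9  210.1] ang -74.8 r 89.0
rimfrontL 146.62766 [ 532.5 -118.   210.4] ang -74.9 r 90.1
```

The two balls' mean angle puts the white compartment at about −92°, and the spout axis is at about −91.6°, so they line up. Now I'll release, rise and re-orient for the handle.

```bash
python3 -m pendant '{"xyz":[[0,0,0],[0,0,0],[0,0,0],[0,0,0],[0,-20,0],[0,-40,0],[0,-40,0],[0,-10,0]],"angular":[[0,0,0],[0,0,0],[0,0,0],[0,0,0],[0,0,0],[0,0,0],[0,0,0],[0,0,0]],"grip":[-0.3,-0.3,-0.3,-0.3,-0.3,-0.3,-0.3,-0.3]}'
python3 -m pendant '{"xyz":[[0,0,0],[0,0,0],[0,0,0],[0,0,0],[0,0,0],[0,0,0],[0,0,0],[0,0,0]],"angular":[[0,-0.1335,0],[0,-0.1335,0],[0,-0.1335,0],[0,-0.1335,0],[0,-0.1335,0],[0,-0.1335,0],[0,-0.1335,0],[0,0,0]],"grip":[-0.3,-0.3,-0.3,-0.3,-0.3,-0.3,-0.3,-0.3]}'
python3 - <<'E'
from h import *
sx=np.array([-.027,-1,0]);z=np.array([0,0,1]); x=.866*sx+.5*z; y=.5*sx-.866*z
delta([513.8,149.5,273],R.from_matrix(np.c_[x,y,np.cross(x,y)]))
E
```

```text
clock: 7.45
position: [512.2, -30.2, 338.2]
tcp_rot: [-0.579, 1.867, -1.876]
force: [-0.8, -0.0, 0.4]
grip_width: 55.7
clock: 8.25
position: [510.1, -29.7, 331.4]
tcp_rot: [-1.196, 1.232, -1.229]
force: [0.6, -0.2, -1.3]
grip_width: 55.6
pos [510.1 -29.7 331.4] q [-0.26 -0.14  1.85  0.    1.44  1.34] clock 8.25 F [ 0.6 -0.2 -1.3] w 55.6
axes x,y,z (cols)
 [[-0.029 -0.001  1.   ]
 [-1.     0.    -0.029]
 [-0.    -1.    -0.001]]
tool shift [-179.3   58.4   -1.4]
tool rot [ 0.002 -0.001 -0.524]
```

```bash
python3 -m pendant '{"xyz":[[-45,0,0],[-45,0,0],[-45,0,0],[-45,0,0],[0,0,0],[0,0,0],[0,0,0],[0,0,0]],"angular":[[0,0,0],[0,0,0],[0,0,0],[0,0,0],[0,0,-0.131],[0,0,-0.131],[0,0,-0.131],[0,0,-0.131]],"grip":[-0.3,-0.3,-0.3,-0.3,-0.3,-0.3,-0.3,-0.3]}'
python3 -m pendant '{"xyz":[[0,0,0]],"angular":[[0,0,0]],"grip":[-0.3]}'
python3 - <<'E'
from h import *
sx=np.array([-.027,-1,0]);z=np.array([0,0,1]); x=.866*sx+.5*z; y=.5*sx-.866*z
delta([513.8,149.5,273],R.from_matrix(np.c_[x,y,np.cross(x,y)]))
snap('wrist','w3.png');t,_=snap('top','t3.png')
w=cv2.imread('pics/w3.png')
cv2.imwrite('pics/c3.png',np.hstack([w[:,100:500],cv2.resize(t[100:260,255:415],(400,400))]))
E
```

```text
clock: 9.05
position: [515.6, 150.5, 332.7]
tcp_rot: [-1.578, 0.937, -1.61]
force: [0.3, 0.3, 0.2]
grip_width: 55.7
clock: 9.15
position: [514.7, 151.9, 329.4]
tcp_rot: [-1.582, 0.94, -1.601]
force: [1.1, 0.8, 0.0]
grip_width: 55.4
pos [514.7 151.9 329.4] q [ 0.32  0.05  1.72 -0.49  1.56  1.97] clock 9.15 F [1.1 0.8 0. ] w 55.4
axes x,y,z (cols)
 [[-0.022 -0.017  1.   ]
 [-0.865 -0.501 -0.027]
 [ 0.502 -0.865 -0.004]]
tool shift [-26.2  50.   -0.6]
tool rot [0.003 0.002 0.002]
```

View pics/c3.png

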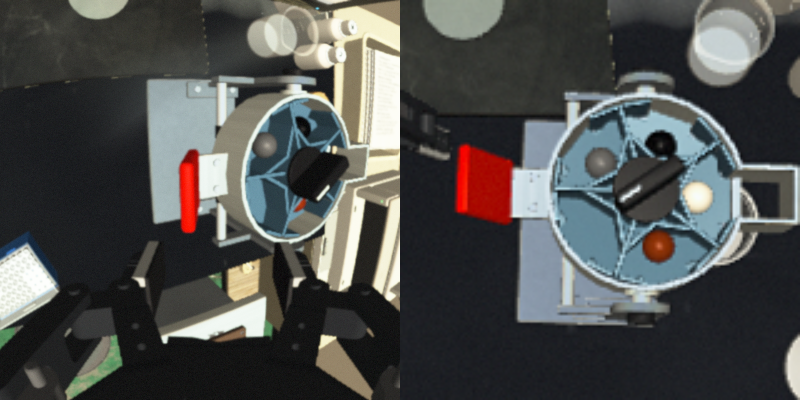

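```bash
python3 - <<'E'
from h import *
from scipy.optimize import least_squares
for zb in (184,190):
  B=[(72,658,246),(144,698,197),(216,662,143),(288,600,162)]
  P=np.array([atz('top',255+(u-400-1)/2.5,100+(v-1)/2.5,zb)[:2] for _,u,v in B])
  a=np.radians([b[0] for b in B])
  f=lambda p:(p[:2]+48*np.c_[np.cos(a+p[2]),np.sin(a+p[2])]-P).ravel()
  r=least_squares(f,[509,-31,np.radians(125)]); print(r.x[:2],'white at',np.degrees(r.x[2])+144-360,r.fun.round(1))
E
```

```text
[508.89687833 -31.94146855] white at -92.0693513497248 [ 1.3 -0.3  0.8  1.4 -2.3  0.6  0.2 -1.7]
[507.75499389 -31.34718357] white at -92.06935233527224 [ 0.9 -0.4  0.7  1.2 -2.   0.6  0.4 -1.4]
```

White sits at −92.1° against the stand's −91.6°, so it is aligned. Now approaching the handle.

```bash
python3 -m pendant '{"xyz":[[-26,10,0],[0,40,0],[0,30,0],[0,25,0],[0,20,0],[0,5,0],[0,0,0]],"angular":[[0,0,0],[0,0,0],[0,0,0],[0,0,0],[0,0,0],[0,0,0],[0,0,0]],"grip":[-0.3,-0.3,-0.3,-0.3,-0.3,-0.3,-0.3]}'
python3 - <<'E'
from h import *
delta([513.8-.3,149.5-40,273-69.3])
w,_=snap('wrist','w4.png'); cv2.imwrite('pics/c4.png',w[100:360,120:520])
E
```

```text
clock: 9.95
position: [514.3, 106.4, 206.9]
tcp_rot: [-1.576, 0.944, -1.605]
force: [0.1, 0.6, 0.0]
grip_width: 55.7
pos [514.3 106.4 206.9] q [ 0.24  0.11  1.9  -0.52  1.33  2.02] clock 9.95 F [0.1 0.6 0. ] w 55.7
axes x,y,z (cols)
 [[-0.027 -0.016  1.   ]
 [-0.866 -0.499 -0.031]
 [ 0.5   -0.866  0.   ]]
tool shift [-4.2  1.2 -0.9]
```

View pics/c4.png

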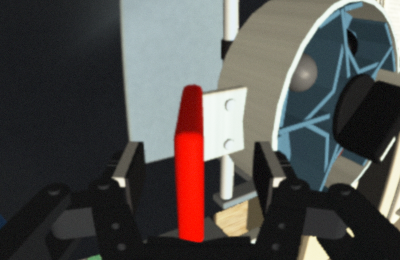

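The plate lies between the pads, slightly left of the middle (x 190 against 196 in the crop). I'll shift −3 mm and grip.

```bash
python3 -m pendant '{"xyz":[[-3,0,0],[0,0,0],[0,0,0],[0,0,0],[0,0,0],[0,0,0],[0,0,0],[0,0,0]],"angular":[[0,0,0],[0,0,0],[0,0,0],[0,0,0],[0,0,0],[0,0,0],[0,0,0],[0,0,0]],"grip":[-0.3,1,1,1,1,1,1,1]}' 60
python3 - <<'E'
from h import *
delta(None); s=readout.state(); T=R.from_rotvec(s['tcp_rot'])
r=T.inv().apply(s['position']-np.array([509,-31.5,185])); print('r',r)
for a in (.05,-.05): print((R.from_rotvec([0,0,a]).apply(r)-r)[:2])
E
```

```text
clock: 10.8
position: [514.6, 110.3, 205.8]
tcp_rot: [-1.577, 0.94, -1.603]
force: [-0.7, 2.9, 3.5]
grip_width: 11.2
pos [514.6 110.3 205.8] q [ 0.25  0.11  1.89 -0.52  1.33  2.02] clock 10.80 F [-0.7  2.9  3.5] w 11.2
axes x,y,z (cols)
 [[-0.025 -0.014  1.   ]
 [-0.866 -0.5   -0.028]
 [ 0.5   -0.866  0.001]]
r [-112.4820174   -88.92806289    1.63174125]
[ 4.58512394 -5.51062087]
[-4.30397748  5.73289471]
```

```bash
python3 -m pendant '{"xyz":[[4.5,-5.5,0],[4.5,-5.5,0],[4.5,-5.5,0],[4.5,-5.5,0],[4.5,-5.5,0],[4.5,-5.5,0],[4.5,-5.5,0],[0,0,0]],"angular":[[0,0,0.05],[0,0,0.05],[0,0,0.05],[0,0,0.05],[0,0,0.05],[0,0,0.05],[0,0,0.05],[0,0,0]],"grip":[1,1,1,1,1,1,1,1]}'
python3 -m pendant '{"xyz":[[4.5,-5.5,0],[4.5,-5.5,0],[4.5,-5.5,0],[4.5,-5.5,0],[4.5,-5.5,0],[4.5,-5.5,0],[0,0,0]],"angular":[[0,0,0.05],[0,0,0.05],[0,0,0.05],[0,0,0.05],[0,0,0.05],[0,0,0.05],[0,0,0]],"grip":[1,1,1,1,1,1,1]}'
python3 - <<'E'
from h import *
delta(None); s=readout.state(); q=s['position']-np.array([509,-31.5,185]); T=R.from_rotvec(s['tcp_rot']).as_matrix()
print('tip from pos',np.arctan2(q[2],q[1])-np.arctan2(20.8,141.8),'from rot',np.arctan2(T[1,0]*-1,T[2,0]), np.hypot(q[1],q[2]))
E
```

```text
clock: 11.6
position: [514.3, 94.6, 253.3]
tcp_rot: [-1.321, 1.146, -1.357]
force: [1.1, 4.1, 4.2]
grip_width: 11.2
clock: 12.3
position: [513.7, 69.1, 287.2]
tcp_rot: [-1.099, 1.286, -1.138]
force: [0.4, 3.5, 5.1]
grip_width: 11.1
pos [513.7  69.1 287.2] q [-0.12 -0.11  1.91  0.13  1.36  1.45] clock 12.30 F [0.4 3.5 5.1] w 11.1
axes x,y,z (cols)
 [[-0.03   0.005  1.   ]
 [-0.992  0.126 -0.03 ]
 [-0.126 -0.992  0.001]]
tip from pos 0.6476065415226288 from rot 1.6972951263846887 143.45249444780316
```

```bash
python3 -m pendant '{"xyz":[[4.5,-5.5,0],[1,-1.2,0],[0,0,0],[0,0,0],[0,0,0],[0,0,0],[0,0,0],[0,0,0]],"angular":[[0,0,0.05],[0,0,0.01],[0,0,0],[0,0,0],[0,0,0],[0,0,0],[0,0,0],[0,0,0]],"grip":[1,1,1,1,1,1,1,1]}'
python3 - <<'E'
from h import *
delta(None); s=readout.state(); q=s['position']-np.array([509,-31.5,185])
print('tip from pos',np.arctan2(q[2],q[1])-np.arctan2(20.8,141.8))
t,_=snap('top','t5.png');w,_=snap('scene','s5.png')
cv2.imwrite('pics/c5.png',np.hstack([cv2.resize(w[130:290,300:460],(400,400)),cv2.resize(t[100:260,265:425],(400,400))]))
E
```

```text
clock: 13.1
position: [513.6, 63.4, 292.7]
tcp_rot: [-1.056, 1.308, -1.095]
force: [2.6, 1.1, 5.0]
grip_width: 11.4
pos [513.6  63.4 292.7] q [-0.16 -0.12  1.91  0.19  1.38  1.4 ] clock 13.10 F [2.6 1.1 5. ] w 11.4
axes x,y,z (cols)
 [[-0.028  0.007  1.   ]
 [-0.983  0.183 -0.028]
 [-0.183 -0.983  0.001]]
tip from pos 0.7026353495986941
```

View pics/c5.png

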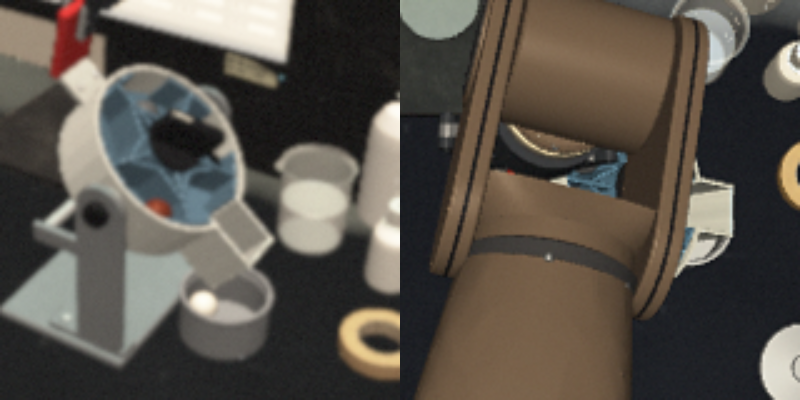

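The white ball is in the jar (left crop, 203,302), with the pan on its stop at 0.70. Now I'll tip it back level.

```bash
python3 -m pendant '{"xyz":[[-1,1.2,0],[-4.2,5.7,0],[-4.2,5.7,0],[-4.2,5.7,0],[-4.2,5.7,0],[-4.2,5.7,0],[-4.2,5.7,0],[-4.2,5.7,0]],"angular":[[0,0,-0.01],[0,0,-0.05],[0,0,-0.05],[0,0,-0.05],[0,0,-0.05],[0,0,-0.05],[0,0,-0.05],[0,0,-0.05]],"grip":[1,1,1,1,1,1,1,1]}'
python3 -m pendant '{"xyz":[[-4.2,5.7,0],[-4.2,5.7,0],[-4.2,5.7,0],[-4.2,5.7,0],[-4.2,5.7,0],[-4.2,5.7,0],[-4.2,5.7,0],[0,0,0]],"angular":[[0,0,-0.05],[0,0,-0.05],[0,0,-0.05],[0,0,-0.05],[0,0,-0.05],[0,0,-0.05],[0,0,-0.05],[0,0,0]],"grip":[1,1,1,1,1,1,1,1]}'
python3 - <<'E'
from h import *
delta([514.6,110.3,205.8])
E
```

```text
clock: 14.0
position: [514.3, 95.2, 252.2]
tcp_rot: [-1.327, 1.141, -1.36]
force: [2.1, 1.2, 3.2]
grip_width: 11.5
clock: 14.8
position: [514.7, 110.4, 205.3]
tcp_rot: [-1.581, 0.934, -1.605]
force: [0.4, -2.4, 5.4]
grip_width: 11.3
pos [514.7 110.4 205.3] q [ 0.25  0.11  1.89 -0.52  1.33  2.03] clock 14.80 F [ 0.4 -2.4  5.4] w 11.3
axes x,y,z (cols)
 [[-0.023 -0.013  1.   ]
 [-0.863 -0.505 -0.026]
 [ 0.505 -0.863  0.001]]
tool shift [ 0.3 -0.4 -0.1]
```

The pan is back at its level pose. I'll open and withdraw along the plate.

```bash
python3 -m pendant '{"xyz":[[0,0,0],[0,0,0],[0,0,0],[0,0,0],[0,-15,0],[0,-30,0],[0,-40,0],[0,-40,0]],"angular":[[0,0,0],[0,0,0],[0,0,0],[0,0,0],[0,0,0],[0,0,0],[0,0,0],[0,0,0]],"grip":[-0.3,-0.3,-0.3,-0.3,-0.3,-0.3,-0.3,-0.3]}'
python3 -m pendant '{"xyz":[[-40,-10,0],[-40,-10,0],[-40,0,0],[0,0,0],[0,0,0],[0,0,0],[0,0,0],[0,0,0]],"angular":[[0,0,0],[0,0,0],[0,0,0],[0,0,0],[0,0,0],[0,0,0],[0,0,0],[0,0,0]],"grip":[-0.3,-0.3,-0.3,-0.3,-0.3,-0.3,-0.3,-0.3]}'
python3 - <<'E'
from h import *
delta(None)
t,d=snap('top','t6.png');w,_=snap('scene','s6.png')
cv2.imwrite('pics/c6.png',np.hstack([cv2.resize(w[130:330,270:470],(400,400)),cv2.resize(t[100:280,265:445],(400,400))]))
a=cv2.imread('pics/top1.png'); d0=np.load('pics/top1.png.npy')
for n,u,v in [('handle',282,174),('spoutrim',413,185),('rim',352,139)]: print(n,np.median(d0[v-1:v+2,u-1:u+2]),np.median(d[v-1:v+2,u-1:u+2]))
print('lid/tape diff',cv2.absdiff(a,t)[140:280,416:455].max(2).mean(),'tipbox',cv2.absdiff(a,t)[215:270,178:240].mean())
E
```

```text
clock: 15.6
position: [516.0, 173.1, 315.8]
tcp_rot: [-1.577, 0.941, -1.604]
force: [1.2, 0.2, 0.0]
grip_width: 55.3
clock: 16.4
position: [519.9, 285.4, 272.3]
tcp_rot: [-1.575, 0.941, -1.605]
force: [-0.4, 0.6, 0.8]
grip_width: 55.4
pos [519.9 285.4 272.3] q [ 0.51  0.26  1.6  -0.44  1.57  2.18] clock 16.40 F [-0.4  0.6  0.8] w 55.4
axes x,y,z (cols)
 [[-0.027 -0.014  1.   ]
 [-0.866 -0.499 -0.03 ]
 [ 0.5   -0.866  0.002]]
handle 782.8603 783.7971
spoutrim 809.2326 808.991
rim 827.5347 822.70435
lid/tape diff 2.7564102564102564 tipbox 1.3612903225806452
```

View pics/c6.png

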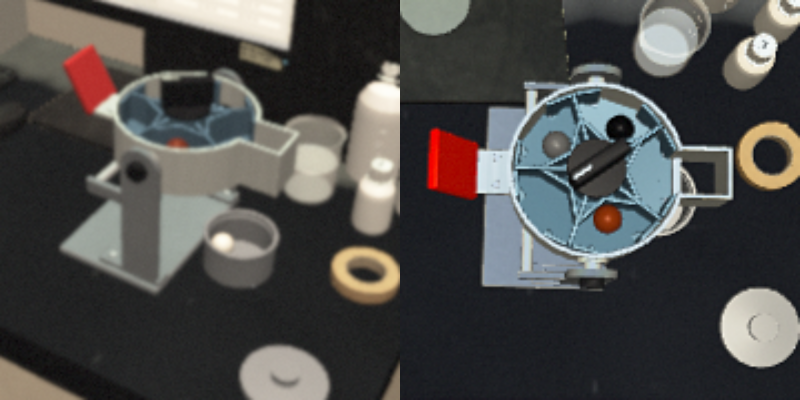

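The white ball is in the jar (left crop, 222,242) and the pan is level. Grey, brown and black are still in the wheel, and the surroundings are unchanged.

```bash
python3 -c "
from bench import ctrl
print(ctrl.close_job())"
```

```text
the job is handed in; nothing more can be done
None
```

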